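Line up the seasonings by height

TASK

Tidy the seasonings: stand the pepper mill, the red-capped bottle, the salt shaker and the small amber bottle on the tray in order of height, one upright in the middle of each cork disc. The tallest goes on the disc next to the oil bottle, and the row falls to the shortest next to the small yellow-lidded jar at the tray's other end. Leave the oil bottle and this jar where they stand.

Things in the scene. Friction and masses are not known exactly. Their poses are not given: they have to be found in the camera images.
- mill_center (a point): pepper mill, turned dark brown wood, waisted, round, 170 mm tall, 58 mm across at its widest, with a round head 49 mm across between 123 and 159 mm above its foot (good to grip); starts standing on the counter in the loose group of four to the right of the tray; this point is its centre, half-way up on the axis, z up
- red_bottle_center (a point): pale grey-white plastic bottle with a dark red screw cap, round, 118 mm tall; body 54 mm across up to 85 mm above its foot, cap 40 mm across; starts standing on the counter in the loose group of four to the right of the tray; this point is its centre, half-way up on the axis, z up
- shaker_center (a point): salt shaker, grey-white and glass, round, 90 mm tall; body 44 mm across up to 66 mm above its foot, top 34 mm across; starts standing on the counter in the loose group of four to the right of the tray; this point is its centre, half-way up on the axis, z up
- amber_center (a point): small amber bottle with a pale label and a white cap, round, 70 mm tall; body 33 mm across up to 45 mm above its foot, cap 26 mm across; starts standing on the counter in the loose group of four to the right of the tray; this point is its centre, half-way up on the axis, z up
- disc_1: cork disc, 74 mm across, level, fixed in the low dark-wooden tray; the right-hand end, seen from the robot, of the row of four. Origin on its axis, 4 mm below its top face (top face 15 mm above the counter); y runs along the row (from disc_1 to disc_4), x across it, away from the robot. Discs are 90 mm apart, centre to centre. The tray (92 x 366 mm) has a 16 mm high lip round its edge. Wall cabinets hang 0.435 m above the counter, from x = 0.58 m on.
- disc_2: cork disc, 74 mm across, level, fixed in the low dark-wooden tray; second from the right of the row of four. Origin on its axis, 4 mm below its top face (top face 15 mm above the counter); y runs along the row (from disc_1 to disc_4), x across it, away from the robot. Discs are 90 mm apart, centre to centre. The tray (92 x 366 mm) has a 16 mm high lip round its edge. Wall cabinets hang 0.435 m above the counter, from x = 0.58 m on.
- disc_3: cork disc, 74 mm across, level, fixed in the low dark-wooden tray; third from the right of the row of four. Origin on its axis, 4 mm below its top face (top face 15 mm above the counter); y runs along the row (from disc_1 to disc_4), x across it, away from the robot. Discs are 90 mm apart, centre to centre. The tray (92 x 366 mm) has a 16 mm high lip round its edge. Wall cabinets hang 0.435 m above the counter, from x = 0.58 m on.
- disc_4: cork disc, 74 mm across, level, fixed in the low dark-wooden tray; the left-hand end, seen from the robot, of the row of four. Origin on its axis, 4 mm below its top face (top face 15 mm above the counter); y runs along the row (from disc_1 to disc_4), x across it, away from the robot. Discs are 90 mm apart, centre to centre. The tray (92 x 366 mm) has a 16 mm high lip round its edge. Wall cabinets hang 0.435 m above the counter, from x = 0.58 m on.
- oil: glass oil bottle, yellow oil, dark red cap, 62 mm across, 264 mm tall, stands on the counter beyond one end of the tray, 105 mm from the end disc. Origin at the centre of its foot, z up. Marks the tall end of the row; not to be moved.
- jar: squat glass jar with a yellow lid, 64 mm across, 82 mm tall, stands beyond the other end of the tray, 105 mm from the end disc. Origin at the centre of its foot, z up. Not to be moved.
There are look-alikes about, which are no part of the job. Leave any blue look-alike of the part that bears shaker_center alone.

How it is judged:
By the outcome, as a careful person would: the job done as asked, in the order asked, and still so for the second after the job is handed in, with the robot touching nothing.
It also fails if it takes over 128 s, if anything falls off the work surface, if the arm or the gripper's body presses on something with over 40 N, if the wrist force passes 120 N, or if a joint passes its speed limit or range.

ROBOT

A 6-joint arm with a two-finger parallel gripper is mounted at the origin on a cart in front of the work surface, level with it; the furniture and walls round the work are solid. World frame = base frame: x ahead of the robot, y to its left, z up, the work surface at z = 0. Lengths are in m, angles in degrees, forces in N, time in s.
With the tool pointing down it reaches from about 0.25 to 0.8 m from the base axis. Payload 8.5 kg.
Tool frame: the origin (TCP) lies midway between the tips of the shut fingers; the grasp point (between the pads) lies 19 mm behind it; z points along the fingers, y is the line along which they close (so a half turn about z gives the same grasp; the last joint's range is limited). The gripper opens to 85 mm and grips with 20 to 120 N. Pads are 22 mm wide; open, the fingers measure 114 mm over their backs; the gripper's body (76 mm by 85 mm) begins 54 mm behind the grasp point. The pads swing forward as they close: fully open they stand 13 mm farther back than shut.
Start: joints at [75.917, 13.648, -0.773, 75.585, 0, 90], TCP at [0.128, 0.509, 0.231] pointing down, gripper open.
Joint ranges: [-152.45, 152.45], [-59.26, 108.67], [-65.41, 83.53], [-104.44, 129.93], [-82.83, 76.93], [-180, 180]. Speed limits (degrees/s): [127.2, 127.2, 159.86, 180, 180, 180].

INTERFACE

Orientations are given as a 3x3 rotation matrix whose columns are the frame's x, y, z axes.
In Python, from workcell import sensors, eyes, order gives the robot as it stands.
- The arm moves only by the shell command python3 -m handwheel 'ROWS' [FORCE]. ROWS is text: rows parted by semicolons, each of 5 numbers parted by spaces: the finger opening in mm, from 0 to 85.4, then the shift along the tool's x, y, z in mm, then the turn about the tool's z in degrees. A call has 1 to 10 rows; each row is the pose to reach, as a shift and turn from the pose commanded when the call began, along the tool's axes at that moment; what a row does not reach only later rows make up. A row lasts 1/8 s, in which the tool goes at most 62.5 mm and 10.7 degrees, less where a joint would pass 70% of its speed; a pose out of reach is approached as far as the arm can. A call with a gripper value outside its range is refused whole. The fingers move at their own pace and stop on an object; FORCE is the grip in N (left out, the last holds). Time passes only in rows, so rows that repeat a pose let the fingers close. It gives the time, the measured TCP pose, the force, the opening and the grip force at its end, in the units of the state.
- sensors.state(): the state, without advancing time (a new reading comes with each control period).
- eyes.camera(name): name is "side" or "top" or "wrist"; returns a dict with "color" (384x512x3 uint8, blue, green, red), "depth" (384x512 float32, m along the optical axis (not along the pixel's ray), 0 where there is no reading), "camera_matrix" (3x3 intrinsics, pixels), "pose" (4x4, takes a point from camera to world coordinates); the wrist camera has in their place "T_tool_cam" (4x4, takes a point from camera to tool coordinates, whose origin is the TCP and whose axes are the flange's). Camera axes: x right, y down, z forward; pixel columns grow to the right and rows downward; lengths in m; the calibration is good to about 2 mm. A picture is of the moment at which its call begins: read the wrist's pose just before it.
- order.job_done(): hands the job in; it is judged then, once.
The state is a dict: "time": time; "joint_positions": joint angles; "qd": joint speeds; "tau": joint torques, N m; "tcp_pos": TCP position; "orientation": TCP orientation; "wrist_force": force on the tool from outside, world axes, zero at the start; "moment": the same for the moment, N m; "opening": finger opening in m; "gripper_force": force on a finger pad.
Only numpy, scipy, OpenCV 4.12 (cv2) and the standard library are available. Lean on these libraries where they do the work, as an engineer would, in place of code of your own. Each camera call takes 0.05 s, during which the arm holds its last target. There are 200 camera calls.

## Working session

There is one attempt and no reset: what is moved stays moved. The work goes in short steps, Python scripts to look and compute and a shell command to move; the robot and the scene stay as the last step left them, time stands still between calls to the robot, and variables do not carry over. Pictures are saved under pics/ and viewed, at most 14 in all, crops included, and the job is handed in when it is done.

```bash
mkdir -p pics; ls; cat > h.py <<'E'
import numpy as np, cv2
from workcell import sensors, eyes, order
def grab(n):
    s=sensors.state(); c=eyes.camera(n)
    if n=='wrist':
        T=np.eye(4);T[:3,:3]=s['orientation'];T[:3,3]=s['tcp_pos'];c['pose']=T@c['T_tool_cam']
    return c
def cloud(c):
    K=c['camera_matrix'];d=c['depth'];v,u=np.mgrid[:d.shape[0],:d.shape[1]]
    P=np.stack([(u-K[0,2])/K[0,0]*d,(v-K[1,2])/K[1,1]*d,d],-1)
    return P@c['pose'][:3,:3].T+c['pose'][:3,3]
E
python3 - <<'E'
from h import *
for n in ('top','side'):
    c=grab(n); cv2.imwrite(f'pics/{n}0.png',c['color']); np.savez(f'{n}0.npz',**c)
    print(n,c['camera_matrix'].round(1).tolist(),c['pose'].round(3).tolist())
s=sensors.state();print(s)
E
```

```text
pics
top [[457.7, 0.0, 252.0], [0.0, 457.7, 185.9], [0.0, 0.0, 1.0]] [[0.01, -0.986, 0.164, 0.202], [-1.0, -0.01, 0.001, 0.024], [0.001, -0.164, -0.986, 1.564], [0.0, 0.0, 0.0, 1.0]]
side [[436.4, 0.0, 249.1], [0.0, 436.4, 188.9], [0.0, 0.0, 1.0]] [[0.42, -0.485, 0.767, -0.795], [-0.907, -0.232, 0.35, -0.544], [0.008, -0.843, -0.537, 0.934], [0.0, 0.0, 0.0, 1.0]]
{'time': 0.1, 'joint_positions': array([ 7.59169775e+01,  1.36797820e+01, -8.11659285e-01,  7.55859429e+01,
       -5.74777732e-04,  9.00020193e+01]), 'qd': array([-0.07807116, -0.09874517,  0.0938179 , -0.12101993, -0.07694375,
       -0.08048066]), 'tau': array([ 5.78910767e-04, -5.39721179e+01,  3.46997666e+01,  1.34557014e-02,
        1.32683044e-05, -1.17708620e-05]), 'tcp_pos': array([0.12765718, 0.50885   , 0.23072429]), 'orientation': array([[-9.69935586e-01,  2.43361578e-01, -3.18910219e-04],
       [ 2.43361786e-01,  9.69934698e-01, -1.31245633e-03],
       [-1.00793556e-05, -1.35060866e-03, -9.99999088e-01]]), 'wrist_force': array([-0.43330636, -0.58153145, -0.31396428]), 'moment': array([ 0.01493331,  0.00082465, -0.0542223 ]), 'gripper_force': 0.0, 'opening': 0.08550582218945724}
```

View pics/top0.png

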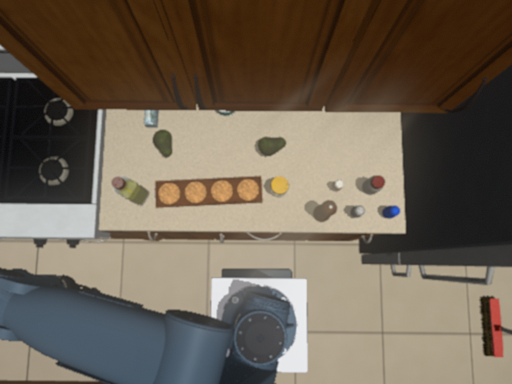

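View pics/side0.png

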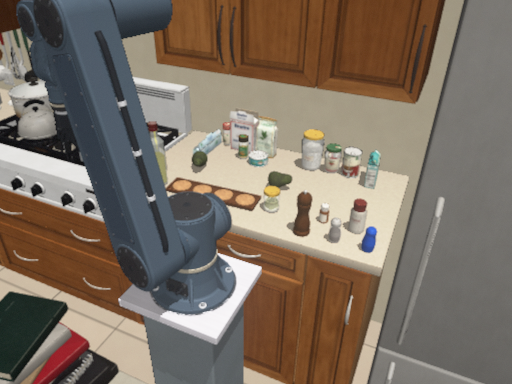

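Top view: the oil bottle is at (130,188) and the jar at (280,185). The four discs lie between them at (169,193), (195,191), (221,189) and (248,188). The tall end is therefore disc_4, on the left.

The group of four is the mill (325,210), the amber bottle with white cap (338,185), the red cap (376,184) and the grey shaker (357,211). The blue one at (391,211) is the look-alike, which I will leave alone. I'll enlarge the group to confirm.

```bash
python3 - <<'E'
from h import *
t=np.load('top0.npz');s=np.load('side0.npz')
a=cv2.resize(t['color'][165:230,300:410],None,fx=5,fy=5,interpolation=cv2.INTER_CUBIC)
b=cv2.resize(s['color'][180:260,285:395],None,fx=5,fy=5,interpolation=cv2.INTER_CUBIC)[:, :]
cv2.imwrite('pics/crop1.png',cv2.resize(np.vstack([a,b]),None,fx=.8,fy=.8))
P=cloud(t)
# height map blobs
z=P[...,2]
m=((z>0.03)&(z<0.3)&(P[...,0]>.28)&(P[...,0]<.58)&(P[...,1]<.7)&(P[...,1]>-.55)).astype(np.uint8)
n,l,st,c=cv2.connectedComponentsWithStats(m)
for i in range(1,n):
    if st[i,4]<20: continue
    q=P[l==i]; top=q[q[:,2]>q[:,2].max()-.012]
    print(c[i].round(1),st[i,4],'zmax',q[:,2].max().round(3),'top c',((top.max(0)+top.min(0))/2).round(4), 'ext',np.ptp(top,axis=0).round(3))
hsv=cv2.cvtColor(t['color'],cv2.COLOR_BGR2HSV)
m=cv2.inRange(hsv,(5,110,120),(18,255,255)); m[:170]=0;m[215:]=0;m[:,265:]=0;m[:,150:151]=0
m=cv2.morphologyEx(m,cv2.MORPH_OPEN,np.ones((3,3)))
n,l,st,c=cv2.connectedComponentsWithStats(m)
R=t['pose'][:3,:3];o=t['pose'][:3,3];Ki=np.linalg.inv(t['camera_matrix'])
for i in range(1,n):
    if st[i,4]<100: continue
    r=R@Ki@[*c[i],1]; p=o+r*(.015-o[2])/r[2]; print('disc',c[i].round(1),st[i],p.round(4),P[l==i].mean(0).round(4))
E
```

```text
[436.4 189.7] 3408 zmax 0.3 top c [ 0.4304 -0.5387  0.2941] ext [0.297 0.008 0.012]
[ 61.7 154.1] 39 zmax 0.042 top c [0.5598 0.6775 0.0358] ext [0.04  0.045 0.012]
[ 75.6 180.3] 364 zmax 0.044 top c [0.4931 0.6421 0.0385] ext [0.173 0.115 0.012]
[165.3 151.3] 90 zmax 0.072 top c [0.5672 0.3216 0.0666] ext [0.024 0.038 0.012]
[267.9 151.5] 85 zmax 0.07 top c [ 0.5748 -0.0307  0.0637] ext [0.01  0.047 0.012]
[128.3 188.6] 674 zmax 0.272 top c [0.4276 0.4154 0.2667] ext [0.032 0.035 0.012]
[373.5 183.6] 303 zmax 0.127 top c [ 0.4632 -0.3776  0.1209] ext [0.039 0.042 0.012]
[278.5 185.2] 283 zmax 0.092 top c [ 0.455  -0.0616  0.0857] ext [0.057 0.056 0.012]
[337.1 184.3] 93 zmax 0.079 top c [ 0.4635 -0.2609  0.0736] ext [0.027 0.024 0.011]
[325.1 209.6] 314 zmax 0.176 top c [ 0.3734 -0.209   0.1703] ext [0.009 0.018 0.012]
[356.6 210.6] 147 zmax 0.097 top c [ 0.3743 -0.3227  0.0906] ext [0.029 0.027 0.012]
[390.9 210.7] 167 zmax 0.096 top c [ 0.3754 -0.4381  0.0896] ext [0.03  0.025 0.012]
disc [247.6 189.4] [236 179  24  22 422] [0.448  0.0405 0.015 ] [0.4479 0.0404 0.0157]
disc [195.2 191.8] [184 181  23  23 426] [0.4378 0.2199 0.015 ] [0.4371 0.2193 0.0193]
disc [221.8 190.7] [210 180  27  22 438] [0.4425 0.1288 0.015 ] [0.4398 0.1277 0.033 ]
disc [168.9 193.2] [158 183  23  22 418] [0.432  0.3096 0.015 ] [0.4308 0.3081 0.0229]
```

View pics/crop1.png

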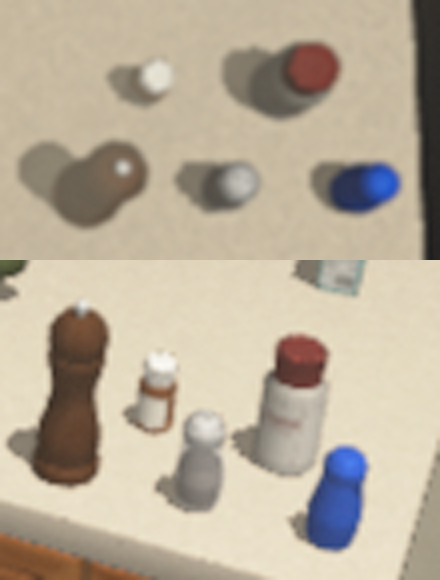

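The crop confirms the identities: mill, amber with white cap, red-capped bottle, grey-white shaker, and the blue shaker apart on the right, which stays untouched. I'll move over the group with the tool's closing axis turned across the row.

```bash
cat >> h.py <<'E'
def to(x,y,z,yawy=None):
    "print shift mm in tool axes (and turn) to reach world x,y,z with tool-y axis at yawy deg"
    s=sensors.state();R=s['orientation'];d=R.T@(np.array([x,y,z])-s['tcp_pos'])*1000
    a=np.degrees(np.arctan2(R[1,1],R[0,1]))
    print('shift',d.round(1),'turn',None if yawy is None else round(a-yawy,1))
E
python3 -m handwheel '85 -33 -34 -4 7.6; 85 -65 -68 -8 15.2; 85 -98 -102 -12 22.8; 85 -130 -136 -16 30.4; 85 -162 -170 -20 38; 85 -195 -204 -24 45.6; 85 -227 -238 -28 53.2; 85 -260 -272 -32 60.8; 85 -292 -306 -36 68.4; 85 -325 -340 -40 76' 40
python3 - <<'E'
from h import *
c=grab('wrist'); cv2.imwrite('pics/w1.png',c['color']); print(c['T_tool_cam'].round(3))
to(.36,-.20,.28,3.4)
t=grab('top');cv2.imwrite('pics/t1.png',t['color'])
E
```

```text
time: 1.35
tcp_pos: [0.3606, 0.0988, 0.2714]
orientation: [[0.006, 1.0, -0.0], [1.0, -0.006, -0.0], [-0.0, -0.0, -1.0]]
wrist_force: [0.6, 0.1, 0.1]
opening: 0.0851
gripper_force: 0.0
[[ 0.001 -0.961 -0.278  0.069]
 [ 1.     0.001 -0.001  0.   ]
 [ 0.001 -0.278  0.961 -0.142]
 [ 0.     0.     0.     1.   ]]
shift [-295.4    1.4   -7.7] turn -4.2
```

```bash
python3 - <<'E'
from h import *
print(sensors.state()['joint_positions'].round(1))
# disc measurement in wrist view
c=grab('wrist');P=cloud(c)
hsv=cv2.cvtColor(c['color'],cv2.COLOR_BGR2HSV)
m=cv2.inRange(hsv,(5,110,100),(18,255,255));m=cv2.morphologyEx(m,cv2.MORPH_OPEN,np.ones((5,5)))
n,l,st,ce=cv2.connectedComponentsWithStats(m)
R=c['pose'][:3,:3];o=c['pose'][:3,3];Ki=np.linalg.inv(c['camera_matrix'])
for i in range(1,n):
    if st[i,4]<400: continue
    r=R@Ki@[*ce[i],1];print(st[i],(o+r*(.015-o[2])/r[2]).round(4))
E
```

```text
[ 1.510e+01 -1.900e+00 -1.280e+01  7.910e+01 -1.000e-01  1.057e+02]
[279   0  54  22 836] [0.4307 0.2883 0.015 ]
[ 280   39   53   58 2087] [0.4352 0.2181 0.015 ]
[ 281  112   53  112 4531] [0.4425 0.0882 0.015 ]
```

View pics/w1.png

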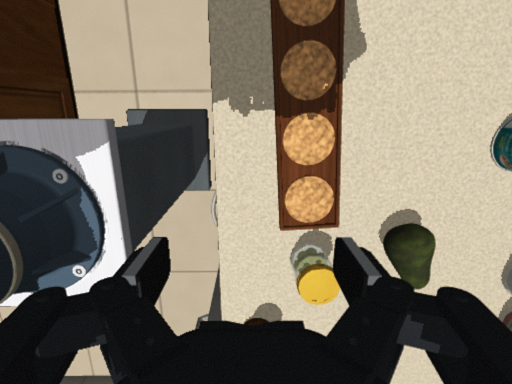

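Picture: discs at (309,199), (309,139) and (308,70), and the jar at (318,285). They agree with the top view to about 2.5 mm. The wrist camera sits on the tool's +x side, so I'll turn the wrist half round to keep it away from the tall oil bottle.

```bash
python3 -m handwheel '85 -30 4 -3 -10; 85 -60 8 -6 -20; 85 -90 12 -9 -30; 85 -120 16 -12 -40; 85 -150 20 -15 -50; 85 -180 24 -18 -60; 85 -210 28 -21 -70; 85 -240 32 -24 -80; 85 -270 36 -27 -90; 85 -300 40 -30 -100' >/dev/null
python3 -m handwheel '85 0 0 0 -10; 85 0 0 0 -20; 85 0 0 0 -30; 85 0 0 0 -40; 85 0 0 0 -50; 85 0 0 0 -60; 85 0 0 0 -70; 85 0 0 0 -80; 85 0 0 0 -84; 85 0 0 0 -84'
python3 - <<'E'
from h import *
c=grab('wrist'); cv2.imwrite('pics/w2.png',c['color']); np.savez('w2.npz',**c)
E
```

```text
time: 4.0
tcp_pos: [0.4, -0.1986, 0.3011]
orientation: [[0.07, -0.998, -0.001], [-0.998, -0.07, 0.0], [-0.0, 0.001, -1.0]]
wrist_force: [0.9, -0.9, 0.0]
opening: 0.0851
gripper_force: 0.0
```

View pics/w2.png

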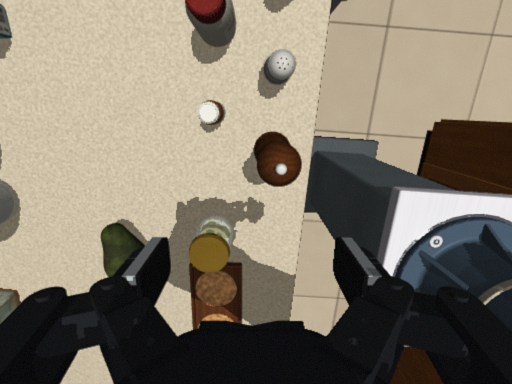

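The wrist view shows the mill knob at (281,170), the amber cap at (209,113), the shaker top at about (283,62) and the red cap at (205,5). I'll cast rays for these from both views.

```bash
python3 - <<'E'
from h import *
w=dict(np.load('w2.npz'));t=dict(np.load('top0.npz'))
def ray(c,uv,z):
    o=c['pose'][:3,3];r=c['pose'][:3,:3]@np.linalg.inv(c['camera_matrix'])@[*uv,1]
    return (o+r*(z-o[2])/r[2])[:2].round(4)
for n,z,a,b in [('mill',.167,(281,170),(300+122/4,165+167/4)),('amber',.07,(209,113),(300+157/4,165+76/4)),
  ('shaker',.088,(284,62),(300+240/4,165+183/4)),('red',.118,(205,4),(300+312/4,165+67/4)),('mill body?',.165,(281,170),(330.5,206.7))]:
    print(n,ray(w,a,z),ray(t,b,z))
to(.369,-.209,.28,183.4)
E
```

```text
mill [ 0.371  -0.2152] [ 0.3725 -0.2165]
amber [ 0.4591 -0.2636] [ 0.4604 -0.2635]
shaker [ 0.3706 -0.3276] [ 0.37   -0.3254]
red [ 0.4592 -0.3709] [ 0.4607 -0.3788]
mill body? [ 0.3708 -0.2148] [ 0.3729 -0.2168]
shift [ 8.1 31.6 21.2] turn -359.5
```

```bash
python3 -m handwheel '85 15 30 20 0; 85 15 30 50 0; 85 15 30 90 0; 85 15 30 130 0; 85 15 30 165 0; 85 15 30 178 0; 85 15 30 178 0' 50
python3 -m handwheel '30 0 0 0 0; 30 0 0 0 0; 30 0 0 0 0; 30 0 0 0 0; 30 0 0 0 0; 30 0 0 0 0'
```

```text
time: 4.92
tcp_pos: [0.3708, -0.2164, 0.1232]
orientation: [[0.068, -0.998, -0.001], [-0.998, -0.068, 0.0], [-0.001, 0.001, -1.0]]
wrist_force: [-0.4, -0.4, -0.9]
opening: 0.0848
gripper_force: 0.0
time: 5.68
tcp_pos: [0.3718, -0.2174, 0.1249]
orientation: [[0.068, -0.998, 0.003], [-0.998, -0.068, -0.002], [0.002, -0.002, -1.0]]
wrist_force: [-1.8, -0.7, 9.8]
opening: 0.046
gripper_force: 49.8
```

```bash
python3 -m handwheel '30 0 0 -15 0; 30 0 0 -40 0; 30 0 0 -75 0; 30 0 0 -110 0; 30 -20 -4 -115 0; 30 -60 -11 -115 0; 30 -105 -19 -115 0; 30 -150 -28 -115 0; 30 -195 -36 -115 0; 30 -240 -44 -115 0'
python3 -m handwheel '30 -45 -8 0 0; 30 -90 -17 0 0; 30 -135 -25 0 0; 30 -180 -33 0 0; 30 -220 -41 0 0; 30 -250 -46 0 0; 30 -270 -50 0 0; 30 -279 -52 0 0; 30 -279 -52 0 0; 30 -279 -52 0 0'
python3 - <<'E'
from h import *
to(.431,.3075,.1410,183.4)
a=grab('side')['color'];b=grab('top')['color']
cv2.imwrite('pics/p1.png',np.hstack([a[100:290,80:300],b[120:310,100:300]]))
E
```

```text
time: 6.92
tcp_pos: [0.3984, 0.0271, 0.2389]
orientation: [[0.068, -0.998, 0.001], [-0.998, -0.068, -0.0], [0.0, -0.001, -1.0]]
wrist_force: [-0.2, -0.2, -1.7]
opening: 0.0463
gripper_force: 51.7
time: 8.18
tcp_pos: [0.4312, 0.3067, 0.2384]
orientation: [[0.068, -0.998, -0.0], [-0.998, -0.068, -0.0], [0.0, 0.0, -1.0]]
wrist_force: [0.1, 0.3, -2.1]
opening: 0.046
gripper_force: 51.7
shift [-0.8  0.1 97.4] turn -359.5
```

View pics/p1.png

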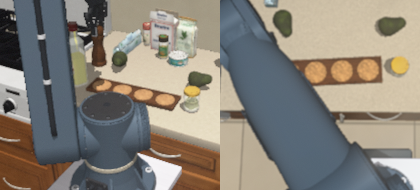

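The mill hangs upright at (98,35), right above the left disc. Lowering it.

```bash
python3 -m handwheel '30 0 0 30 0; 30 0 0 60 0; 30 0 0 80 0; 30 0 0 90 0; 30 0 0 95 0; 30 0 0 97 0; 30 0 0 98 0; 30 0 0 98 0'
python3 - <<'E'
from h import *
for n in('side',):cv2.imwrite('pics/p2.png',cv2.resize(grab(n)['color'][100:220,80:240],None,fx=4,fy=4,interpolation=2))
E
```

```text
time: 9.28
tcp_pos: [0.4314, 0.3077, 0.1406]
orientation: [[0.068, -0.998, 0.0], [-0.998, -0.068, 0.0], [-0.0, -0.0, -1.0]]
wrist_force: [0.0, 0.3, -0.6]
opening: 0.0458
gripper_force: 51.8
```

View pics/p2.png

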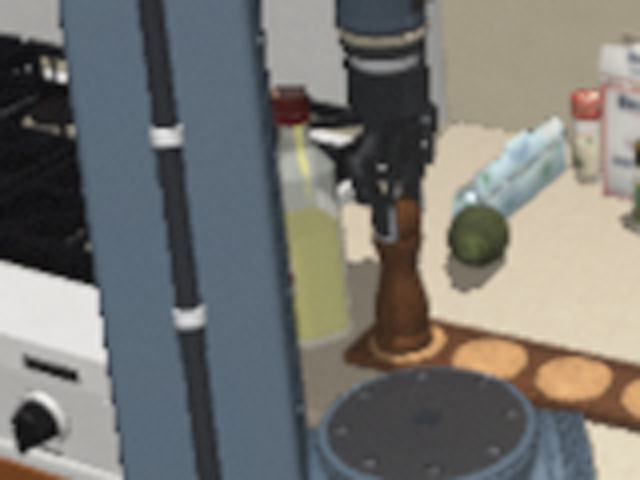

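The mill stands on the leftmost disc, with its foot at (404,340) and the disc centred near (408,342). Releasing.

```bash
python3 -m handwheel '30 0 0 1 0; 50 0 0 1 0; 85 0 0 1 0; 85 0 0 1 0; 85 0 0 1 0; 85 0 0 -15 0; 85 0 0 -50 0; 85 0 0 -90 0; 85 0 0 -125 0; 85 0 0 -130 0'
python3 - <<'E'
from h import *
to(.460,-.376,.19)
c=grab('wrist');cv2.imwrite('pics/w3.png',c['color']);np.savez('w3.npz',**c)
E
```

```text
time: 10.58
tcp_pos: [0.4321, 0.3082, 0.2726]
orientation: [[0.068, -0.998, 0.003], [-0.998, -0.068, 0.002], [-0.002, -0.003, -1.0]]
wrist_force: [0.4, -0.0, -0.6]
opening: 0.0851
gripper_force: 0.0
shift [684.7  19.2  81.2] turn None
```

View pics/w3.png

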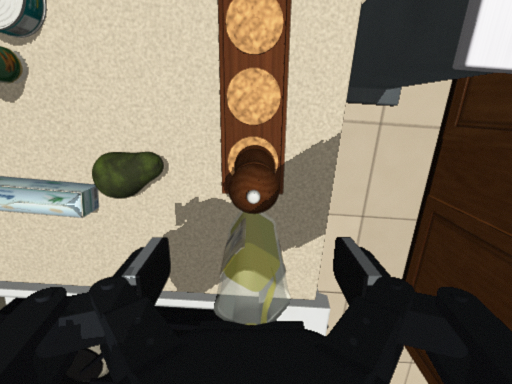

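The mill is standing, with its knob at (254,197). The next two discs are at (253,96) and (254,23). I'll check the positions by ray.

```bash
python3 - <<'E'
from h import *
w=dict(np.load('w3.npz'))
def ray(c,uv,z):
    o=c['pose'][:3,3];r=c['pose'][:3,:3]@np.linalg.inv(c['camera_matrix'])@[*uv,1]
    return (o+r*(z-o[2])/r[2])[:2].round(4)
hsv=cv2.cvtColor(w['color'],cv2.COLOR_BGR2HSV)
m=cv2.inRange(hsv,(8,90,110),(25,255,255));m[145:]=0;m[:,:215]=0;m[:,292:]=0
m=cv2.morphologyEx(m,cv2.MORPH_OPEN,np.ones((5,5)))
for k in cv2.findContours(m,0,2)[0]:
    if cv2.contourArea(k)>300:
        p,r=cv2.minEnclosingCircle(k);e=cv2.fitEllipse(k);print(p,r,e[0],e[1],ray(w,e[0],.015))
print('hand',ray(w,(253,96),.015),ray(w,(254,23),.015),'knob',ray(w,(254,197),.182))
E
```

```text
(254.5, 60.129032135009766) 64.20095825195312 (253.3356475830078, 49.380943298339844) (53.56806945800781, 177.77757263183594) [0.4404 0.1605]
hand [0.4368 0.2178] [0.4417 0.1302] knob [0.43   0.3086]
```

```bash
python3 -m handwheel '85 40 1 0 0; 85 90 2 0 0; 85 140 3 0 0; 85 190 4 0 0; 85 240 5 0 0; 85 290 6 0 0; 85 340 7 0 0; 85 390 8 0 0; 85 440 9 10 0; 85 490 10 20 0' >/dev/null
python3 -m handwheel '85 50 3 5 0; 85 100 5 10 0; 85 140 7 20 0; 85 165 8 20 0; 85 165 8 20 0; 85 165 8 20 0'
python3 - <<'E'
from h import *
c=grab('wrist');cv2.imwrite('pics/w4.png',c['color']);np.savez('w4.npz',**c)
hsv=cv2.cvtColor(c['color'],cv2.COLOR_BGR2HSV)
m=cv2.inRange(hsv,(0,120,40),(8,255,255))|cv2.inRange(hsv,(172,120,40),(180,255,255));m=cv2.morphologyEx(m,cv2.MORPH_OPEN,np.ones((5,5)))
for k in cv2.findContours(m,0,2)[0]:
    if cv2.contourArea(k)>300:print(cv2.boundingRect(k),cv2.contourArea(k))
E
```

```text
time: 12.62
tcp_pos: [0.4576, -0.3464, 0.2295]
orientation: [[0.068, -0.998, -0.001], [-0.998, -0.068, 0.001], [-0.001, 0.001, -1.0]]
wrist_force: [0.2, 0.3, 0.8]
opening: 0.0851
gripper_force: 0.0
(228, 129, 44, 45) 1501.0
```

View pics/w4.png

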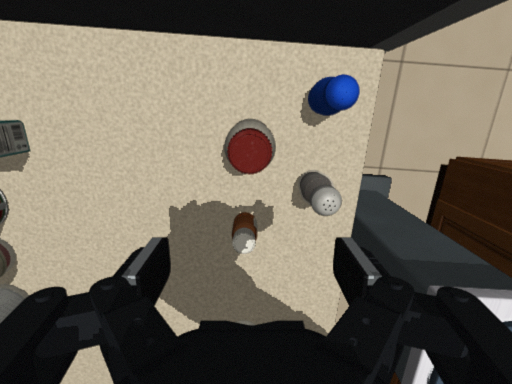

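The red cap is at (250,151), the shaker top at (326,201), the amber cap at (244,240), and the blue look-alike at (342,92).

```bash
cat >> h.py <<'E'
def ray(c,uv,z):
    o=c['pose'][:3,3];r=c['pose'][:3,:3]@np.linalg.inv(c['camera_matrix'])@[*uv,1]
    return (o+r*(z-o[2])/r[2])[:2].round(4)
E
python3 - <<'E'
from h import *
w=dict(np.load('w4.npz'))
p=ray(w,(250,151),.118);print(p,'shaker',ray(w,(326,201),.088),'amber',ray(w,(244,240),.07))
to(*p,.082)
E
```

```text
[ 0.4612 -0.3831] shaker [ 0.3761 -0.3309] amber [ 0.4608 -0.2702]
shift [ 37.2  -1.  147.8] turn None
```

```bash
python3 -m handwheel '85 20 -1 20 0; 85 34 -1 60 0; 85 34 -1 105 0; 85 34 -1 140 0; 85 34 -1 147 0; 85 34 -1 147 0' >/dev/null
python3 -m handwheel '25 0 0 0 0; 25 0 0 0 0; 25 0 0 0 0; 25 0 0 0 0; 25 0 0 0 0; 25 0 0 0 0; 25 0 0 0 0'
python3 - <<'E'
from h import *
c=grab('wrist');cv2.imwrite('pics/w5.png',c['color'])
E
```

```text
time: 14.3
tcp_pos: [0.4619, -0.3815, 0.085]
orientation: [[0.068, -0.998, 0.002], [-0.998, -0.068, -0.002], [0.002, -0.002, -1.0]]
wrist_force: [-1.0, 1.0, 6.4]
opening: 0.0416
gripper_force: 45.0
```

View pics/w5.png

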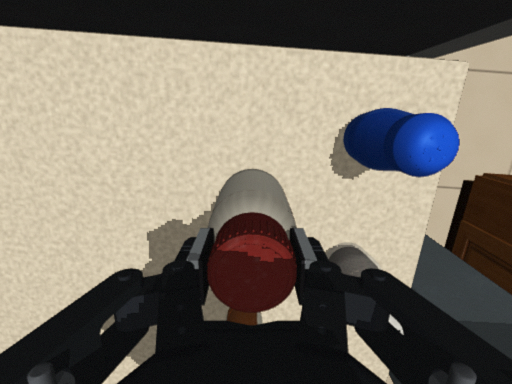

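The cap is held centrally, at (252,272) with the pads at about the same row. Carrying it to disc_3.

```bash
python3 -m handwheel '25 0 0 -15 0; 25 0 0 -50 0; 25 0 0 -95 0; 25 -10 0 -125 0; 25 -50 -1 -130 0; 25 -100 -3 -130 0; 25 -150 -4 -130 0; 25 -200 -6 -130 0; 25 -250 -7 -130 0; 25 -300 -8 -130 0' 
python3 -m handwheel '25 -50 -2 0 0; 25 -100 -3 0 0; 25 -150 -4 0 0; 25 -200 -6 0 0; 25 -240 -7 0 0; 25 -270 -8 0 0; 25 -290 -9 0 0; 25 -300 -9 0 0; 25 -300 -9 0 0; 25 -300 -9 0 0'
python3 - <<'E'
from h import *
to(.437,.219,.10,183.4)
E
```

```text
time: 15.6
tcp_pos: [0.4486, -0.0796, 0.2144]
orientation: [[0.068, -0.998, 0.001], [-0.998, -0.068, -0.0], [0.0, -0.001, -1.0]]
wrist_force: [0.7, 1.2, -1.9]
opening: 0.0412
gripper_force: 44.1
time: 16.85
tcp_pos: [0.4373, 0.2181, 0.2135]
orientation: [[0.068, -0.998, 0.0], [-0.998, -0.068, -0.0], [0.0, -0.0, -1.0]]
wrist_force: [0.0, 0.3, -2.2]
opening: 0.0414
gripper_force: 44.1
shift [ -0.9   0.2 113.5] turn -359.5
```

```bash
python3 -m handwheel '25 0 0 30 0; 25 0 0 65 0; 25 0 0 90 0; 25 0 0 104 0; 25 0 0 110 0; 25 0 0 112 0; 25 0 0 113 0; 25 0 0 113 0'
```

```text
time: 17.85
tcp_pos: [0.4376, 0.219, 0.1008]
orientation: [[0.068, -0.998, 0.001], [-0.998, -0.068, 0.0], [-0.0, -0.001, -1.0]]
wrist_force: [-1.3, -0.1, -1.4]
opening: 0.0411
gripper_force: 44.2
```

```bash
python3 -m handwheel '25 0 0 1 0; 45 0 0 1 0; 75 0 0 1 0; 75 0 0 1 0; 75 0 0 1 0; 75 0 0 -20 0; 75 0 0 -60 0; 75 0 0 -100 0; 75 0 0 -140 0; 75 0 0 -150 0'
python3 - <<'E'
from h import *
to(.372,-.327,.25)
c=grab('wrist');cv2.imwrite('pics/w6.png',c['color']);np.savez('w6.npz',**c)
E
```

```text
time: 19.1
tcp_pos: [0.4382, 0.2192, 0.2526]
orientation: [[0.068, -0.998, 0.003], [-0.998, -0.068, 0.002], [-0.001, -0.003, -1.0]]
wrist_force: [0.4, -0.0, -0.1]
opening: 0.075
gripper_force: 0.0
shift [540.4 103.4   1.6] turn None
```

View pics/w6.png

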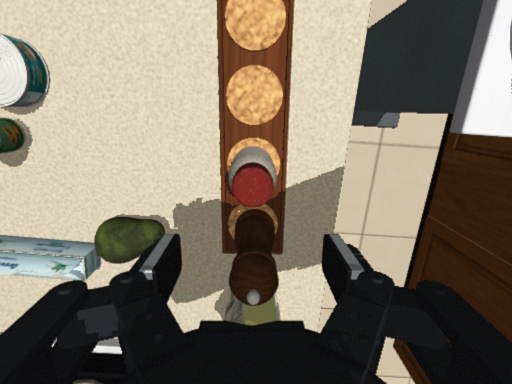

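The red bottle stands on disc_3 with its cap at (253,186), and the mill on disc_4. The free discs are at (255,95) and (256,21). I'll check by ray and move on to the shaker.

```bash
python3 - <<'E'
from h import *
w=dict(np.load('w6.npz'))
print('red',ray(w,(253,186),.133),'knob',ray(w,(254,297),.183),'d2',ray(w,(255,95),.015),'d1',ray(w,(256,21),.015))
E
python3 -m handwheel '75 40 8 0 0; 75 90 18 0 0; 75 140 27 0 0; 75 190 37 0 0; 75 240 46 0 0; 75 290 56 0 0; 75 340 65 0 0; 75 390 75 0 0; 75 440 85 0 0; 75 480 92 0 0'>/dev/null
python3 -m handwheel '75 30 7 10 0; 75 50 11 30 0; 75 60 11 50 0; 75 60 11 60 0; 75 60 11 60 0; 75 60 11 60 0'
python3 - <<'E'
from h import *
c=grab('wrist');cv2.imwrite('pics/w7.png',c['color']);np.savez('w7.npz',**c)
E
```

```text
red [0.4371 0.2175] knob [0.4301 0.3061] d2 [0.4405 0.1281] d1 [0.4454 0.044 ]
time: 21.15
tcp_pos: [0.3717, -0.3266, 0.1908]
orientation: [[0.069, -0.998, 0.0], [-0.998, -0.069, -0.0], [0.0, -0.0, -1.0]]
wrist_force: [-0.2, 0.4, -0.5]
opening: 0.0747
gripper_force: 0.0
```

View pics/w7.png

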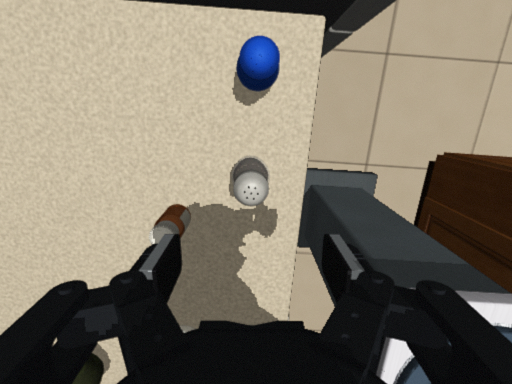

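The shaker top is at (251,190), between the open fingers. The blue one at (260,62) is well clear.

```bash
python3 - <<'E'
from h import *
w=dict(np.load('w7.npz'))
p=ray(w,(251,190),.088);print(p); to(.3715,-.328,.032)
E
python3 -m handwheel '75 2 0 40 0; 75 2 0 85 0; 75 2 0 125 0; 75 2 0 150 0; 75 2 0 158 0; 75 2 0 158 0'
python3 -m handwheel '30 0 0 0 0; 30 0 0 0 0; 30 0 0 0 0; 30 0 0 0 0; 30 0 0 0 0; 30 0 0 0 0; 30 0 0 0 0'
python3 - <<'E'
from h import *
c=grab('wrist');cv2.imwrite('pics/w8.png',c['color'])
E
```

```text
[ 0.3722 -0.3292]
shift [  1.1   0.5 159. ] turn None
time: 21.95
tcp_pos: [0.3719, -0.3291, 0.0329]
orientation: [[0.069, -0.998, 0.0], [-0.998, -0.069, -0.0], [0.0, -0.0, -1.0]]
wrist_force: [-0.0, 0.3, 0.6]
opening: 0.0752
gripper_force: 0.0
time: 22.82
tcp_pos: [0.3723, -0.3296, 0.0338]
orientation: [[0.068, -0.998, 0.002], [-0.998, -0.068, -0.002], [0.002, -0.002, -1.0]]
wrist_force: [-0.1, 1.3, 8.4]
opening: 0.0375
gripper_force: 49.1
```

View pics/w8.png

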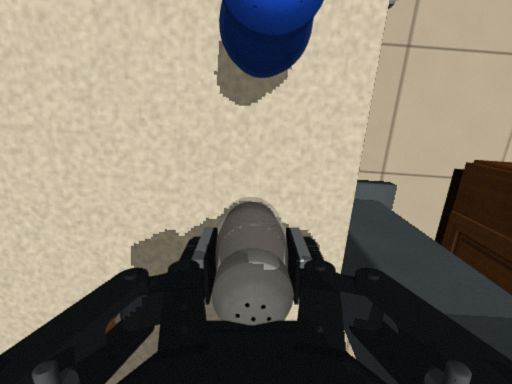

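The shaker is gripped centrally, at (250,290). Carrying it to disc_2.

```bash
python3 -m handwheel '30 0 0 -15 0; 30 0 0 -50 0; 30 0 0 -95 0; 30 0 0 -125 0; 30 -40 -9 -130 0; 30 -90 -20 -130 0; 30 -140 -31 -130 0; 30 -190 -42 -130 0; 30 -240 -54 -130 0; 30 -290 -65 -130 0'
python3 -m handwheel '30 -50 -11 0 0; 30 -90 -20 0 0; 30 -125 -28 0 0; 30 -150 -33 0 0; 30 -162 -36 0 0; 30 -162 -36 0 0; 30 -162 -36 0 0'
python3 - <<'E'
from h import *
to(.4415,.129,.0488,183.4)
E
```

```text
time: 24.12
tcp_pos: [0.4168, -0.0336, 0.163]
orientation: [[0.068, -0.998, 0.001], [-0.998, -0.068, -0.0], [0.0, -0.001, -1.0]]
wrist_force: [1.2, 0.3, 0.0]
opening: 0.0377
gripper_force: 50.1
time: 25.0
tcp_pos: [0.4413, 0.1281, 0.1624]
orientation: [[0.068, -0.998, -0.0], [-0.998, -0.068, -0.0], [0.0, 0.0, -1.0]]
wrist_force: [0.4, -1.2, -1.3]
opening: 0.0375
gripper_force: 50.1
shift [ -1.   -0.3 113.6] turn -359.5
```

```bash
python3 -m handwheel '30 -1 0 35 0; 30 -1 0 70 0; 30 -1 0 95 0; 30 -1 0 106 0; 30 -1 0 111 0; 30 -1 0 113 0; 30 -1 0 114 0; 30 -1 0 114 0'
python3 -m handwheel '45 0 0 0 0; 75 0 0 0 0; 75 0 0 0 0; 75 0 0 0 0; 75 0 0 -15 0; 75 0 0 -60 0; 75 0 0 -110 0; 75 0 0 -160 0; 75 0 0 -180 0; 75 0 0 -180 0'
python3 - <<'E'
from h import *
to(.460,-.266,.16)
c=grab('wrist');cv2.imwrite('pics/w9.png',c['color']);np.savez('w9.npz',**c)
E
```

```text
time: 26.0
tcp_pos: [0.4419, 0.1299, 0.0489]
orientation: [[0.068, -0.998, 0.001], [-0.998, -0.068, 0.0], [-0.0, -0.001, -1.0]]
wrist_force: [0.2, -0.1, -0.0]
opening: 0.0375
gripper_force: 50.4
time: 27.25
tcp_pos: [0.4422, 0.1301, 0.2296]
orientation: [[0.068, -0.998, 0.003], [-0.998, -0.068, 0.001], [-0.001, -0.003, -1.0]]
wrist_force: [1.1, -0.0, 0.4]
opening: 0.0751
gripper_force: 0.0
shift [396.5   9.5  69.3] turn None
```

View pics/w9.png

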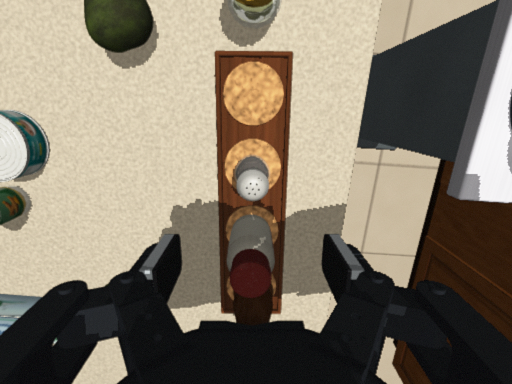

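The shaker stands in the middle of disc_2, with its top at (252,185); disc_1 is free at (254,93). That was my 14th picture, so from here I measure without viewing. Next I'll go over the amber bottle and locate its cap by depth.

```bash
python3 -m handwheel '75 40 1 0 0; 75 85 2 0 0; 75 130 3 0 0; 75 175 4 0 0; 75 220 5 0 0; 75 265 6 0 0; 75 310 7 10 0; 75 350 8 25 0; 75 380 9 40 0; 75 397 9 50 0'>/dev/null
python3 -m handwheel '75 0 0 0 0; 75 0 0 0 0'
python3 - <<'E'
from h import *
for n in('wrist','top'):
    c=grab(n);P=cloud(c)
    m=(P[...,2]>.055)&(P[...,2]<.085)&(abs(P[...,0]-.46)<.028)&(abs(P[...,1]+.266)<.03)&(c['color'].min(-1)>120)
    q=P[m];v,u=np.where(m)
    if len(q): print(n,len(q),q.mean(0).round(4),((q.max(0)+q.min(0))/2).round(4),np.ptp(q,axis=0).round(3),'px',u.mean(),v.mean(),ray(c,((u.min()+u.max())/2,(v.min()+v.max())/2),.068))
    # yellow jar lid, red cap etc check
to(.460,-.266,.013+.002)
w=dict(np.load('w9.npz'));print('shaker',ray(w,(252,185),.103),'d1',ray(w,(254,93),.015))
E
```

```text
time: 28.8
tcp_pos: [0.4595, -0.266, 0.1784]
orientation: [[0.069, -0.998, -0.0], [-0.998, -0.069, 0.0], [-0.0, 0.0, -1.0]]
wrist_force: [0.0, -1.1, -0.7]
opening: 0.075
gripper_force: 0.0
wrist 650 [ 0.4612 -0.2651  0.0685] [ 0.4611 -0.2644  0.0671] [0.028 0.028 0.008] px 249.40615384615384 191.19076923076923 [ 0.4611 -0.2652]
shift [-0.000e+00 -1.000e-01  1.639e+02] turn None
shaker [0.4419 0.1293] d1 [0.4459 0.0378]
```

```bash
python3 -m handwheel '70 -1 -2 40 0; 70 -1 -2 85 0; 70 -1 -2 125 0; 70 -1 -2 150 0; 70 -1 -2 159 0; 70 -1 -2 163 0; 70 -1 -2 163 0' 40
python3 -m handwheel '20 0 0 0 0; 20 0 0 0 0; 20 0 0 0 0; 20 0 0 0 0; 20 0 0 0 0; 20 0 0 0 0; 20 0 0 0 0'
```

```text
time: 29.78
tcp_pos: [0.4621, -0.2658, 0.0162]
orientation: [[0.069, -0.998, 0.001], [-0.998, -0.069, -0.001], [0.001, -0.001, -1.0]]
wrist_force: [-0.2, 0.2, 0.8]
opening: 0.0701
gripper_force: 0.0
time: 30.65
tcp_pos: [0.4618, -0.2659, 0.0161]
orientation: [[0.068, -0.998, 0.001], [-0.998, -0.068, -0.001], [0.001, -0.001, -1.0]]
wrist_force: [-0.7, 0.2, 6.6]
opening: 0.0319
gripper_force: 39.5
```

```bash
python3 -m handwheel '20 0 0 -15 0; 20 0 0 -50 0; 20 0 0 -90 0; 20 0 0 -115 0; 20 -40 -1 -120 0; 20 -90 -2 -120 0; 20 -140 -3 -120 0; 20 -190 -4 -120 0; 20 -235 -5 -120 0; 20 -275 -6 -120 0'>/dev/null
python3 -m handwheel '20 -20 0 0 0; 20 -30 0 0 0; 20 -30 0 0 0; 20 -30 0 0 0'
python3 - <<'E'
from h import *
to(.4467,.0395,.0311,183.4)
E
```

```text
time: 32.4
tcp_pos: [0.4467, 0.0383, 0.1355]
orientation: [[0.068, -0.998, 0.0], [-0.998, -0.068, -0.0], [0.0, -0.0, -1.0]]
wrist_force: [-0.6, 0.3, -0.5]
opening: 0.0317
gripper_force: 39.8
shift [-1.200e+00 -1.000e-01  1.044e+02] turn -359.5
```

```bash
python3 -m handwheel '20 -1 0 35 0; 20 -1 0 65 0; 20 -1 0 88 0; 20 -1 0 98 0; 20 -1 0 102 0; 20 -1 0 104 0; 20 -1 0 105 0; 20 -1 0 105 0'
python3 -m handwheel '40 0 0 0 0; 65 0 0 0 0; 65 0 0 0 0; 65 0 0 0 0; 65 0 0 -15 0; 65 0 0 -60 0; 65 0 0 -110 0; 65 0 0 -160 0; 65 0 0 -210 0; 65 0 0 -210 0'
python3 - <<'E'
from h import *
for n in('wrist','top'):
    c=grab(n);P=cloud(c);print(n)
    for nm,(x,y),h in [('amber',(.447,.04),.085),('shaker',(.442,.13),.105),('red',(.437,.219),.133),('mill',(.431,.309),.185),('jar',(.455,-.062),.082),('oil',(.428,.415),.264)]:
        m=(P[...,2]>h-.012)&(P[...,2]<h+.012)&(np.hypot(P[...,0]-x,P[...,1]-y)<.04)
        q=P[m]
        if len(q)>8:print(nm,len(q),((q.max(0)+q.min(0))/2).round(4),np.ptp(q,axis=0).round(3))
E
```

```text
time: 33.4
tcp_pos: [0.447, 0.04, 0.0311]
orientation: [[0.068, -0.998, 0.001], [-0.998, -0.068, -0.0], [0.0, -0.001, -1.0]]
wrist_force: [-1.7, -0.2, 4.3]
opening: 0.032
gripper_force: 40.2
time: 34.65
tcp_pos: [0.4484, 0.0402, 0.2438]
orientation: [[0.068, -0.998, 0.006], [-0.998, -0.068, 0.0], [-0.0, -0.006, -1.0]]
wrist_force: [0.6, 0.2, -1.5]
opening: 0.0654
gripper_force: 0.0
wrist
amber 496 [0.4465 0.0419 0.0798] [0.028 0.028 0.013]
shaker 561 [0.4414 0.1308 0.0989] [0.032 0.029 0.012]
red 49 [0.4384 0.2    0.1242] [0.021 0.004 0.006]
jar 2833 [ 0.453  -0.0655  0.0771] [0.06  0.06  0.014]
top
shaker 61 [0.4436 0.1402 0.1015] [0.03  0.023 0.015]
red 138 [0.4387 0.2224 0.1332] [0.039 0.039 0.021]
mill 54 [0.4306 0.3102 0.1809] [0.031 0.033 0.016]
jar 154 [ 0.455  -0.0714  0.0823] [0.057 0.037 0.018]
oil 127 [0.4274 0.4162 0.2622] [0.034 0.036 0.019]
```

All four stand upright, in the right order and within about 2–3 mm of their disc centres. The oil bottle and jar have not moved, and the gripper is clear.

```bash
python3 -c "
from workcell import order;print(order.job_done())"
```

```text
the job is handed in; nothing more can be done
None
```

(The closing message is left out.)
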